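# Sort left- and right-hand alternator mounting arms and book the batch

## Task

Open a batch on the console by pressing the white key, then sort the alternator mounting arms on the shelf, standing each on its base, left-hand ones in the blue bin and mirror-image right-hand ones in the yellow bin (seen from above with the T foot towards you, a left-hand arm has its boss on the left). Only when every arm is in its bin, book the batch by pressing the green key and then the red key. Press each key fully home for a moment, one at a time, and leave the other things on the shelf where they are.

Things in the scene. Friction and masses are not known exactly. Their poses are not given: they have to be found in the camera images.
- left1_mid (a point): Left-hand grey cast alternator mounting arm, 90 x 49 x 42 mm, 0.18 kg, standing at any heading. Base strip 90 x 30 x 6 along own x, widened to a 44 mm T foot at the -x end; 8 mm thick web along the centre line, 6 to 42 mm up, to grip across from above; 20 mm boss at x +33, jutting 27 mm to +y. Point: arm's centre, 21 mm above its underside; z up. None if absent.
- left2_mid (a point): Left-hand grey cast alternator mounting arm, 90 x 49 x 42 mm, 0.18 kg, standing at any heading. Base strip 90 x 30 x 6 along own x, widened to a 44 mm T foot at the -x end; 8 mm thick web along the centre line, 6 to 42 mm up, to grip across from above; 20 mm boss at x +33, jutting 27 mm to +y. Point: arm's centre, 21 mm above its underside; z up. None if absent.
- left3_mid (a point): Left-hand grey cast alternator mounting arm, 90 x 49 x 42 mm, 0.18 kg, standing at any heading. Base strip 90 x 30 x 6 along own x, widened to a 44 mm T foot at the -x end; 8 mm thick web along the centre line, 6 to 42 mm up, to grip across from above; 20 mm boss at x +33, jutting 27 mm to +y. Point: arm's centre, 21 mm above its underside; z up. None if absent.
- right1_mid (a point): Right-hand grey cast alternator mounting arm, 90 x 49 x 42 mm, 0.18 kg, standing at any heading. Base strip 90 x 30 x 6 along own x, widened to a 44 mm T foot at the -x end; 8 mm thick web along the centre line, 6 to 42 mm up, to grip across from above; 20 mm boss at x +33, jutting 27 mm to -y. Point: arm's centre, 21 mm above its underside; z up. None if absent.
- right2_mid (a point): Right-hand grey cast alternator mounting arm, 90 x 49 x 42 mm, 0.18 kg, standing at any heading. Base strip 90 x 30 x 6 along own x, widened to a 44 mm T foot at the -x end; 8 mm thick web along the centre line, 6 to 42 mm up, to grip across from above; 20 mm boss at x +33, jutting 27 mm to -y. Point: arm's centre, 21 mm above its underside; z up. None if absent.
- right3_mid (a point): Right-hand grey cast alternator mounting arm, 90 x 49 x 42 mm, 0.18 kg, standing at any heading. Base strip 90 x 30 x 6 along own x, widened to a 44 mm T foot at the -x end; 8 mm thick web along the centre line, 6 to 42 mm up, to grip across from above; 20 mm boss at x +33, jutting 27 mm to -y. Point: arm's centre, 21 mm above its underside; z up. None if absent.
- bin_blue: Blue open plastic bin for left-hand arms, fixed, on either side of the shelf: outside 215 (its x) x 140 (its y) x 45 mm tall, walls and floor 5 mm thick. Origin at the centre of its underside. Three arms fit side by side with their length along the bin's y, spaced about 66 mm along its x.
- bin_yellow: Yellow open plastic bin for right-hand arms, fixed, on either side of the shelf: outside 215 (its x) x 140 (its y) x 45 mm tall, walls and floor 5 mm thick. Origin at the centre of its underside. Three arms fit side by side with their length along the bin's y, spaced about 66 mm along its x.
- console: Low brown bakelite batch-counter console, fixed, 70 x 230 x 50 mm tall; its long side is its y; origin at the centre of its underside. It carries a row of three round keys, in any order, 70 mm apart.
- key_white (a joint): Travel of the white spring key in m: 0 up, 0.006 fully down; springs back; about 5 N holds it fully down. Counts as pressed beyond 0.0045, held for 0.2 s.
- key_white_top (a point): Centre of the top face of the white key (36 mm across), which is pressed straight down.
- key_green (a joint): Travel of the green spring key in m: 0 up, 0.006 fully down; springs back; about 5 N holds it fully down. Counts as pressed beyond 0.0045, held for 0.2 s.
- key_green_top (a point): Centre of the top face of the green key (36 mm across), which is pressed straight down.
- key_red (a joint): Travel of the red spring key in m: 0 up, 0.006 fully down; springs back; about 5 N holds it fully down. Counts as pressed beyond 0.0045, held for 0.2 s.
- key_red_top (a point): Centre of the top face of the red key (36 mm across), which is pressed straight down.
- test_lamp: Bystander: cream ceramic test lamp, a waisted round body 60 mm across and 85 mm tall, standing; origin at the centre of its underside, z up.
- regulator: Bystander: grey finned aluminium voltage regulator block, 60 x 90 x 44 mm; origin at the centre of its underside.
- terminal_nut: Bystander: nickel-plated hexagonal terminal nut, 32 mm across, 18 mm tall, lying among the mounting arms; origin at the centre of its underside.
- bearing: Bystander: steel ball bearing, 34 mm across, 12 mm tall, lying among the mounting arms; origin at the centre of its underside.
- screwdriver: Bystander: screwdriver lying near the robot; origin on its underside.
Mind the look-alikes: they are no part of the job. What is shaped like the part that bears left2_mid but purple or turquoise is not meant.

How it is judged (in metres and radians):
On the way, in this order (a step that is already met when the one before it is completed fails the run):
1. the white key is pressed home alone (value of joint key_white above 0.0045 m and value of joint each of key_green, key_red below 0.002 m), for 0.2 s.
2. every arm present stands at rest in the bin of its hand (x of left1_mid in the frame of bin_blue between -0.103 and 0.103 m and y of left1_mid in the frame of bin_blue between -0.066 and 0.066 m and z of each of left1_mid, left2_mid, left3_mid in the frame of bin_blue below 0.045 m and angle between each of left1_mid, left2_mid, left3_mid, right1_mid, right2_mid, right3_mid's own z axis and vertical below 0.35 rad and x of left2_mid in the frame of bin_blue between -0.103 and 0.103 m and y of left2_mid in the frame of bin_blue between -0.066 and 0.066 m and x of left3_mid in the frame of bin_blue between -0.103 and 0.103 m and y of left3_mid in the frame of bin_blue between -0.066 and 0.066 m and x of right1_mid in the frame of bin_yellow between -0.103 and 0.103 m and y of right1_mid in the frame of bin_yellow between -0.066 and 0.066 m and z of each of right1_mid, right2_mid, right3_mid in the frame of bin_yellow below 0.045 m and x of right2_mid in the frame of bin_yellow between -0.103 and 0.103 m and y of right2_mid in the frame of bin_yellow between -0.066 and 0.066 m and x of right3_mid in the frame of bin_yellow between -0.103 and 0.103 m and y of right3_mid in the frame of bin_yellow between -0.066 and 0.066 m and linear speed of each of left1, left2, left3, right1, right2, right3 below 0.03 m/s), for 0.2 s.
3. the green key is pressed home alone (value of joint key_green above 0.0045 m and value of joint each of key_white, key_red below 0.002 m), for 0.2 s.
4. the red key is pressed home alone (value of joint key_red above 0.0045 m and value of joint each of key_white, key_green below 0.002 m), for 0.2 s.
At the end, for the whole second after the job is handed in: Every arm present has its centre inside the bin of its hand (left blue, right yellow), stands on its base on the bin floor (tilt under 0.35 rad, centre less than 45 mm above the bin's underside), at rest; all three keys are up again (all of step 2 and value of joint each of key_white, key_green, key_red below 0.002 m); the robot touches nothing.
It fails at once if two keys are held down at once (value of joint each of key_white, key_green above 0.003 m or value of joint each of key_white, key_red above 0.003 m or value of joint each of key_green, key_red above 0.003 m).
It fails at once if the green or red key is pressed while an arm is not in its bin (value of joint any of key_green, key_red above 0.0045 m and (not (x of left1_mid in the frame of bin_blue between -0.103 and 0.103 m and y of left1_mid in the frame of bin_blue between -0.066 and 0.066 m and z of left1_mid in the frame of bin_blue below 0.045 m and angle between left1_mid's own z axis and vertical below 0.35 rad) or not (x of left2_mid in the frame of bin_blue between -0.103 and 0.103 m and y of left2_mid in the frame of bin_blue between -0.066 and 0.066 m and z of left2_mid in the frame of bin_blue below 0.045 m and angle between left2_mid's own z axis and vertical below 0.35 rad) or not (x of left3_mid in the frame of bin_blue between -0.103 and 0.103 m and y of left3_mid in the frame of bin_blue between -0.066 and 0.066 m and z of left3_mid in the frame of bin_blue below 0.045 m and angle between left3_mid's own z axis and vertical below 0.35 rad) or not (x of right1_mid in the frame of bin_yellow between -0.103 and 0.103 m and y of right1_mid in the frame of bin_yellow between -0.066 and 0.066 m and z of right1_mid in the frame of bin_yellow below 0.045 m and angle between right1_mid's own z axis and vertical below 0.35 rad) or not (x of right2_mid in the frame of bin_yellow between -0.103 and 0.103 m and y of right2_mid in the frame of bin_yellow between -0.066 and 0.066 m and z of right2_mid in the frame of bin_yellow below 0.045 m and angle between right2_mid's own z axis and vertical below 0.35 rad) or not (x of right3_mid in the frame of bin_yellow between -0.103 and 0.103 m and y of right3_mid in the frame of bin_yellow between -0.066 and 0.066 m and z of right3_mid in the frame of bin_yellow below 0.045 m and angle between right3_mid's own z axis and vertical below 0.35 rad))).
It fails at once if a bystander is moved by more than 50 mm, or the test lamp is knocked over (distance of any of test_lamp, regulator, terminal_nut, bearing, screwdriver from where it was at the start of the episode above 0.05 m or angle between test_lamp's own z axis and vertical above 0.6 rad).
Of left1, left2, left3, right1, right2, right3 only 4 to 6 are there at a start; the rules pass over those that are not, and their reading is None.
At some moment in a run one of left1, left2, left3, right1, right2, right3 may be knocked a few centimetres aside while the robot is not near it.
It also fails if it takes over 210 s, if anything falls off the work surface, if the arm or the gripper's body presses on something with over 40 N, if the wrist force passes 120 N, or if a joint passes its speed limit or range.

## Robot

A 6-joint arm with a two-finger parallel gripper is mounted at the origin on the work surface. World frame = base frame: x ahead of the robot, y to its left, z up, the work surface at z = 0. Lengths are in mm, angles in degrees, forces in N, time in s.
With the tool pointing down it reaches from about 350 to 850 mm from the base axis. Payload 8.1 kg.
Tool frame: the origin (TCP) lies between the finger pads; the fingertips stand 22 mm ahead of it and the grasp point (between the pads) lies 3 mm ahead of it; z points along the fingers, y is the line along which they close (so a half turn about z gives the same grasp; the last joint's range is limited). The gripper opens to 85 mm and grips with 20 to 120 N. Pads are 22 mm wide; open, the fingers measure 114 mm over their backs; the gripper's body (76 mm by 85 mm) begins 54 mm behind the grasp point. The pads swing forward as they close: fully open they stand 13 mm farther back than shut.
Start: joints at [68.331, 7.471, 85.268, -0, 87.261, -4.893], TCP at [173.159, 574.475, 253.292] pointing down, gripper open.
Joint ranges: [-169.43, 169.43], [-51.17, 129.36], [1.28, 143.12], [-76.62, 256.62], [0, 156.53], [-152.29, 152.29]. Speed limits (degrees/s): [136.94, 136.94, 159.86, 180, 180, 180].

## Interface

Orientations are given as [roll, pitch, yaw] about the fixed x, y, z axes, in that order (R = Rz(yaw) Ry(pitch) Rx(roll)).
In Python, from bench import r, vision gives the robot as it stands.
- The arm moves only by the tool step_arm, never from a script. Its argument "targets" is a list that holds one entry, the list of rows, each a list of 6 numbers: the shift along the world's x, y, z in mm, then the turn, a rotation vector about the world's x, y, z in rad. In form: [[[x, y, z, rx, ry, rz], ...]]. A call has 1 to 12 rows; each row is the pose to reach, as a shift and turn from the pose commanded when the call began; what a row does not reach only later rows make up. A row lasts 1/12 s, in which the tool goes at most 41.7 mm and 7.16 degrees, less where a joint would pass 70% of its speed; a pose out of reach is approached as far as the arm can. A call with a gripper value outside its range is refused whole. "fingers" is the gripper's target within -1 to 1 (shut at 1, half-way at 0, fully open at -1), set as the call begins (left out, the last holds). The fingers move at their own pace and stop on an object; "newtons" is the grip in N (left out, the last holds). Time passes only in rows, so rows that repeat a pose let the fingers close. It gives the time, the measured TCP pose, the force, the opening and the grip force at its end, in the units of the state.
- r.sense(): the state, without advancing time (a new reading comes with each control period).
- vision.snapshot(name): name is "scene" or "side" or "wrist"; returns a dict with "img" (480x640x3 uint8, blue, green, red), "mtx" (3x3 intrinsics, pixels), "eye" and "attitude" of the camera in the world. Camera axes: x right, y up, looking along -z (the intrinsics and any distortion apply to the point x, -y, -z); pixel columns grow to the right and rows downward; lengths in mm; the calibration is good to about 2 mm. A picture is of the moment at which its call begins. There is no depth.
- r.hand_in(): hands the job in; it is judged then, once.
The state is a dict: "time": time; "joint_pos": joint angles; "qd": joint speeds; "joint_efforts": joint torques, N m; "tool_pos": TCP position; "tcp_rot": TCP orientation; "ft_force": force on the tool from outside, world axes, zero at the start; "wrist_torque": the same for the moment, N m; "finger_gap": finger opening in mm; "grip_force": force on a finger pad.
Only numpy, scipy, OpenCV 4.12 (cv2) and the standard library are available. Lean on these libraries where they do the work, as an engineer would, in place of code of your own. Each camera call takes 0.05 s, during which the arm holds its last target. There are 200 camera calls.

## Working session

There is one attempt and no reset: what is moved stays moved. The work goes in short steps, Python scripts to look and compute and a tool call to move; the robot and the scene stay as the last step left them, time stands still between calls to the robot, and variables do not carry over. Pictures are saved under pics/ and viewed, at most 14 in all, crops included, and the job is handed in when it is done.

Besides the shell and the picture viewer there is one more tool, called after "Call:" as name(argument=value, ...) on one line, values as JSON. step_arm: Moves the arm, as the interface text tells. Its arguments: {"type":"object","properties":{"targets":{"type":"array"},"fingers":{"type":"number"},"newtons":{"type":"number"}},"required":["targets"]}

```bash
ls; mkdir -p pics
python3 - <<'E'
from bench import r, vision
import cv2
s=r.sense(); print({k:s[k] for k in('time','tool_pos','tcp_rot','finger_gap')})
for n in('scene','side'):
    d=vision.snapshot(n); cv2.imwrite(f'pics/{n}0.png',d['img']); print(n,d['mtx'],d['eye'],d['attitude'],d.keys())
E
```

```text
pics
{'time': 0.0, 'tool_pos': array([172.95681692, 573.97434148, 252.21549539]), 'tcp_rot': array([-1.79891388e+02, -9.09388840e-03,  1.63224714e+02]), 'finger_gap': 85.43748609733632}
scene [[463.83323633   0.         328.56677413]
 [  0.         463.83323633 242.02760345]
 [  0.           0.           1.        ]] [1010.28541063 -221.00738218  634.26636813] [4.50915459e+01 2.97241990e-02 6.79747150e+01] dict_keys(['img', 'mtx', 'eye', 'attitude'])
side [[522.2577662    0.         323.88547827]
 [  0.         522.2577662  239.3478184 ]
 [  0.           0.           1.        ]] [416.05220784 755.06541283 715.53527954] [  49.98141933    0.84352511 -173.60831207] dict_keys(['img', 'mtx', 'eye', 'attitude'])
```

View pics/scene0.png

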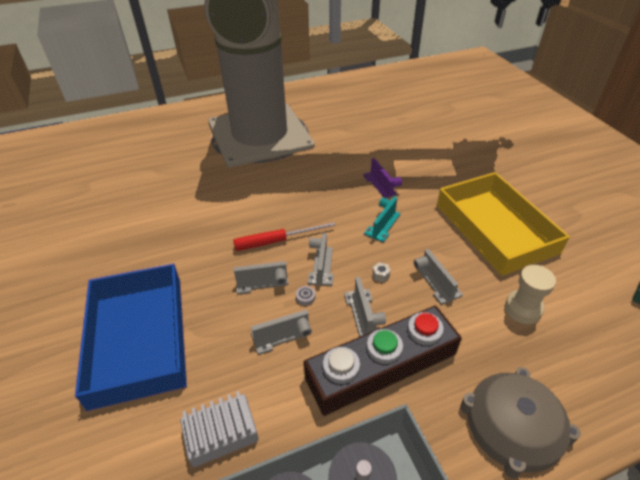

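View pics/side0.png

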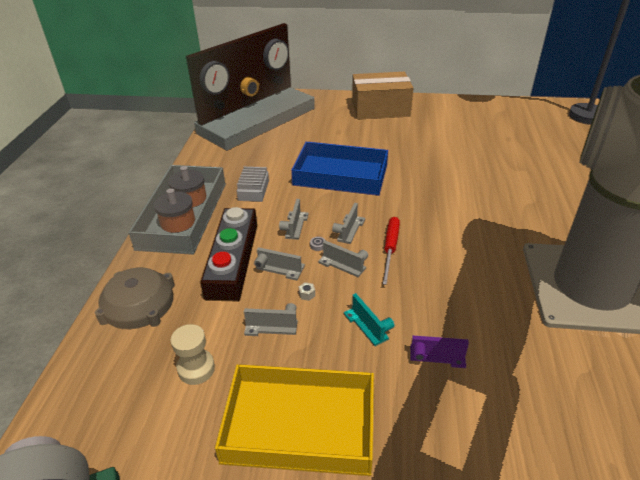

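```bash
cat > h.py <<'E'
import numpy as np, cv2
from scipy.spatial.transform import Rotation as R
from bench import r, vision
def cam(d):
    A=R.from_euler('xyz',d['attitude'],degrees=True).as_matrix()
    return np.array(d['mtx']),np.array(d['eye']),A@np.diag([1,-1,-1])
def proj(d,P):
    K,e,A=cam(d); q=(np.atleast_2d(P)-e)@A@K.T; return q[:,:2]/q[:,2:]
def ray(d,uv,z):
    K,e,A=cam(d); v=A@np.linalg.solve(K,[uv[0],uv[1],1.]); return e+v*(z-e[2])/v[2]
E
python3 - <<'E'
from h import *
a=cv2.imread('pics/scene0.png')[220:365,225:470]; b=cv2.imread('pics/side0.png')[195:345,235:400]
a=cv2.resize(a,None,fx=3.2,fy=3.2,interpolation=2); b=cv2.resize(b,None,fx=3.9,fy=3.9,interpolation=2)
cv2.imwrite('pics/c1.png',a);cv2.imwrite('pics/c2.png',b)
d1=vision.snapshot('scene');d2=vision.snapshot('side');np.savez('cams.npz',**{n+k:d[k] for n,d in(('scene',d1),('side',d2)) for k in d})
for n,u,v in (('white',(341,359),(235,214)),('green',(385,342),(229,235)),('red',(427,324),(221,260))):
  print(n,ray(d1,u,58),ray(d2,v,58))
for n,u in (('A',(262,277)),('B',(321,262)),('C',(280,330)),('D',(363,305)),('E',(438,277)),('nut',(381,271)),('bearing',(306,295))): print(n,ray(d1,u,10))
E
```

```text
white [696.5344568  -75.56818933  58.        ] [706.74489526 -86.51016683  58.        ]
green [694.8481799   -5.64404965  58.        ] [702.02563548 -17.82526035  58.        ]
red [690.37445638  66.78882696  58.        ] [698.57941797  55.91491723  58.        ]
A [ 466.69825085 -128.73500087   10.        ]
B [472.34025857 -18.6535093   10.        ]
C [ 585.4254212 -133.4012924   10.       ]
D [590.03528076  10.97176183  10.        ]
E [583.80074381 160.36379284  10.        ]
nut [533.16886881  73.11864895  10.        ]
bearing [534.09027693 -70.35641204  10.        ]
```

View pics/c1.png

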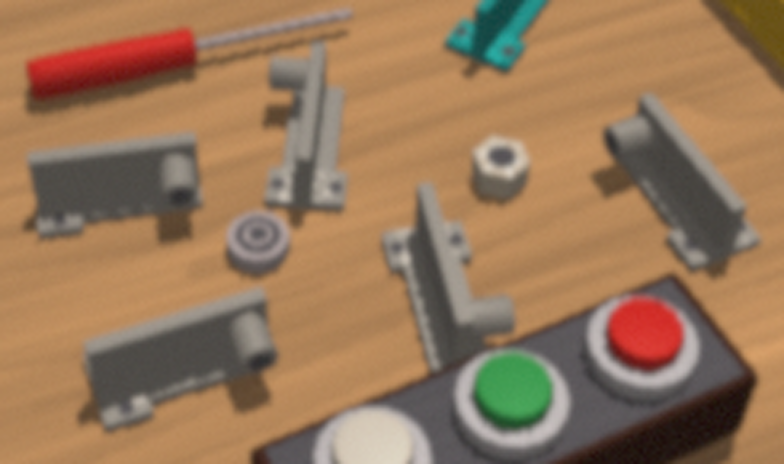

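View pics/c2.png

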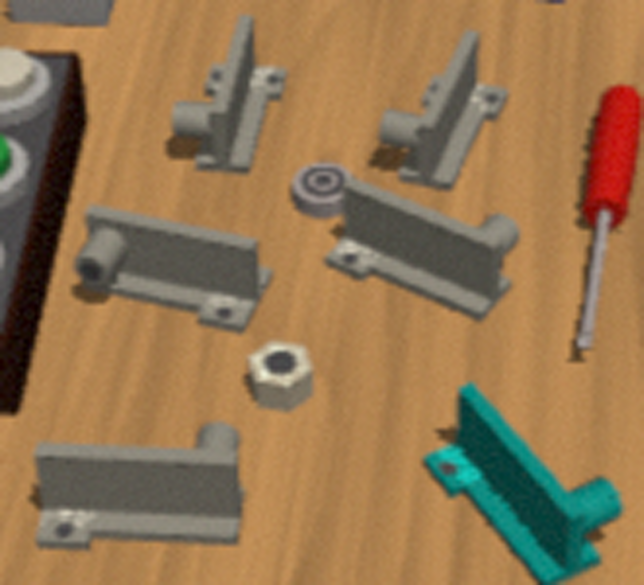

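The scene shows five grey arms at scene pixels A(262,277), B(321,262), C(280,330), D(363,305) and E(438,277). The look-alikes are turquoise (383,218), purple (382,180), and the finned regulator (218,430), nut (381,271) and bearing (306,295). In the crops, A and C are right-hand (boss towards +x, heading +y). B and E are left-hand (foot near the camera, boss to the left), and D is also left-hand. Next I'll fit the poses.

```bash
cat > fit.py <<'E'
from h import *
from scipy.optimize import minimize
S=4
def box(x0,x1,y0,y1,z0,z1): return np.array([[x,y,z] for x in(x0,x1) for y in(y0,y1) for z in(z0,z1)],float)
def parts(hand,bz=30,fl=18):
    t=np.linspace(0,2*np.pi,20)
    c=np.array([[33+10*np.cos(a),hand*y,bz+10*np.sin(a)] for a in t for y in(0,27)])
    return [box(-45,45,-15,15,0,6),box(-45,-45+fl,-22,22,0,6),box(-45,45,-4,4,6,42),c]
def render(d,p,hand,**k):
    m=np.zeros((480,640),np.uint8); c,s=np.cos(p[2]),np.sin(p[2]); Rz=np.array([[c,-s,0],[s,c,0],[0,0,1]])
    for q in parts(hand,**k):
        uv=proj(d,q@Rz.T+[p[0],p[1],p[3] if len(p)>3 else 0])
        cv2.fillConvexPoly(m,cv2.convexHull(np.round(uv*16).astype(np.int32)),255,cv2.LINE_AA,4)
    return m.astype(float)/255
def mask(img):
    h=cv2.cvtColor(img,cv2.COLOR_BGR2HSV); return cv2.GaussianBlur(((h[...,1]<75)&(h[...,2]>30)).astype(np.float32),(0,0),.7)
def fit(ds,p0,hand,**k):
    R0=[cv2.dilate(render(d,p0,hand,**k),np.ones((9,9))) for d in ds]; M=[mask(d['img'])*(a>0) for d,a in zip(ds,R0)]
    def cost(q):
        t=0
        for d,m in zip(ds,M):
            a=render(d,[q[0],q[1],q[2]/40],hand,**k); t+=1-np.minimum(a,m).sum()/np.maximum(a,m).sum()
        return t/len(ds)
    x=np.array([p0[0],p0[1],p0[2]*40])
    best=None
    for s in(12,5):
        o=minimize(cost,x,method='Nelder-Mead',options=dict(initial_simplex=np.vstack([x,x+np.eye(3)*s]),xatol=.1,fatol=1e-4)); x=o.x
    return np.array([x[0],x[1],np.degrees(x[2]/40)]),o.fun
E
python3 - <<'E'
from fit import *
z=np.load('cams.npz'); D=[{k:z[n+k] for k in('img','mtx','eye','attitude')} for n in('scene','side')]
def tri(us):
    A=[];b=[]
    for d,u in zip(D,us):
        K,e,M=cam(d); v=M@np.linalg.solve(K,[*u,1]); v/=np.linalg.norm(v); P=np.eye(3)-np.outer(v,v); A.append(P);b.append(P@e)
    return np.linalg.solve(sum(A),sum(b))
def cen(d,lo,hi,box):
    x0,y0,x1,y1=box; h=cv2.cvtColor(d['img'],cv2.COLOR_BGR2HSV)[y0:y1,x0:x1]; m=cv2.inRange(h,lo,hi); mm=cv2.moments(m,True); return mm['m10']/mm['m00']+x0,mm['m01']/mm['m00']+y0
g=[cen(d,(45,80,40),(80,255,255),b) for d,b in zip(D,((365,325,405,360),(215,225,245,245)))]
rd=[cen(d,(0,200,110),(5,255,255),b) for d,b in zip(D,((408,308,446,340),(207,248,236,272)))]
w=[(341.3,359.5),(235.5,214)]
for n,u in(('w',w),('g',g),('r',rd)): print(n,u,tri(u))
init={'A':(475,-129,90,-1),'B':(485,-20,190,1),'C':(590,-133,80,-1),'D':(595,8,10,1),'E':(590,155,200,1)}
vis=[D[0]['img'].copy(),D[1]['img'].copy()]
for n,(x,y,a,h) in init.items():
    for bz in(26,30):
        p,c=fit(D,[x,y,np.radians(a)],h,bz=bz); print(n,bz,p.round(1),round(c,3), [fit([d],[p[0],p[1],np.radians(p[2])],h,bz=bz)[0].round(1) for d in D])
    for d,v in zip(D,vis):
        m=(render(d,[p[0],p[1],np.radians(p[2])],h)>.5).astype(np.uint8); cv2.drawContours(v,cv2.findContours(m,0,1)[0],-1,(0,0,255),1)
a=cv2.resize(vis[0][220:365,225:470],None,fx=2.2,fy=2.2); b=cv2.resize(vis[1][195:345,235:400],None,fx=1.6,fy=1.6)
o=np.zeros((max(a.shape[0],b.shape[0]),a.shape[1]+b.shape[1],3),np.uint8); o[:a.shape[0],:a.shape[1]]=a;o[:b.shape[0],a.shape[1]:]=b; cv2.imwrite('pics/fit.png',o)
# bins: rim polygons colour
for n,lo,hi in(('blue',(105,120,30),(125,255,255)),('yellow',(22,150,60),(32,255,255))):
    for d,nm in zip(D,('scene','side')):
        m=cv2.inRange(cv2.cvtColor(d['img'],cv2.COLOR_BGR2HSV),lo,hi); N,l,s,_=cv2.connectedComponentsWithStats(m); i=1+s[1:,4].argmax()
        c=cv2.convexHull(cv2.findContours((l==i).astype(np.uint8),0,2)[0][0]); q=cv2.approxPolyDP(c,3,True)[:,0]; print(n,nm,q.tolist(),s[i,4])
        print([ray(d,u,45)[:2].round().tolist() for u in q])
E
```

```text
w [(341.3, 359.5), (235.5, 214)] [702.02259074 -77.22201907  65.65603055]
g [(384.87441860465117, 341.63953488372096), (228.26291079812208, 234.7605633802817)] [699.50457132  -8.58016036  66.7190733 ]
r [(425.8776595744681, 322.11170212765956), (221.26108374384236, 258.66995073891627)] [693.71834327  62.34283948  68.31409373]
A 26 [ 469.1 -130.1   79.4] 0.166 [array([ 468.1, -130.4,   78.4]), array([ 469.9, -128.2,   80. ])]
A 30 [ 469.1 -128.8   79.3] 0.173 [array([ 468. , -130.1,   77.8]), array([ 469.8, -126.6,   80.3])]
B 26 [473.9 -16.7 155.2] 0.258 [array([471.5, -16.4, 154.1]), array([477.7, -16.4, 152.6])]
B 30 [474.7 -17.1 155.5] 0.271 [array([471.6, -16.5, 154.4]), array([477.2, -16.1, 151.5])]
C 26 [ 588.8 -132.3   90.1] 0.14 [array([ 587.5, -131.7,   88.8]), array([ 589.8, -132.7,   90.9])]
C 30 [ 588.8 -131.2   90.2] 0.146 [array([ 588.7, -132.6,   88.3]), array([ 589.4, -129.7,   91.5])]
D 26 [600.1   6.3 -11.9] 0.151 [array([600.2,   6. , -11.9]), array([599.9,   6.9, -14.2])]
D 30 [600.3   6.1 -12.9] 0.155 [array([601.5,   5.3, -12.9]), array([600.4,   6.2, -14.7])]
E
[... 180 characters left out ...]
)]
blue scene [[173, 265], [178, 280], [185, 385], [86, 409], [76, 389], [89, 282]] 12521
[[414.0, -268.0], [451.0, -265.0], [646.0, -287.0], [632.0, -414.0], [596.0, -426.0], [400.0, -403.0]]
blue side [[621, 0], [590, 95], [531, 94], [555, 1]] 4682
[[-573.0, -1738.0], [-187.0, -763.0], [-19.0, -757.0], [-294.0, -1707.0]]
yellow scene [[442, 189], [497, 176], [567, 237], [560, 251], [513, 270], [500, 270], [438, 204]] 5311
[[407.0, 271.0], [413.0, 402.0], [613.0, 407.0], [636.0, 371.0], [642.0, 265.0], [634.0, 245.0], [445.0, 239.0]]
yellow side [[236, 366], [372, 373], [370, 474], [219, 463], [215, 447]] 14945
[[617.0, 279.0], [406.0, 271.0], [402.0, 428.0], [602.0, 434.0], [613.0, 413.0]]
```

View pics/fit.png

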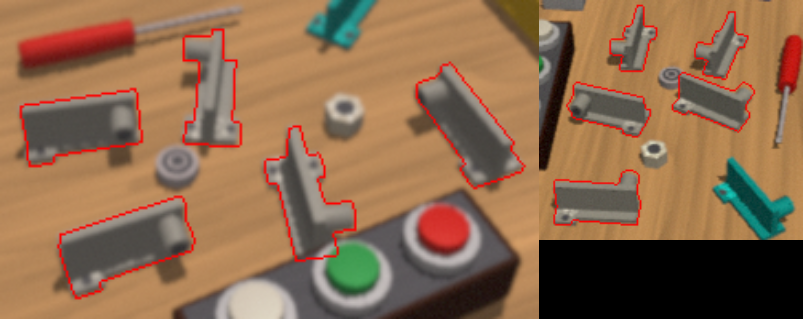

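The contours overlay all five arms well. I'll fit the bins next, then go to the white key.

Run:
```python
from fit import *
z=np.load('cams.npz'); D=[{k:z[n+k] for k in('img','mtx','eye','attitude')} for n in('scene','side')]
B=box(-107.5,107.5,-70,70,0,45)
def hull(d,p):
    c,s=np.cos(np.radians(p[2])),np.sin(np.radians(p[2])); m=np.zeros((480,640),np.uint8)
    cv2.fillConvexPoly(m,cv2.convexHull(np.round(proj(d,B@np.array([[c,-s,0],[s,c,0],[0,0,1]]).T+[p[0],p[1],0])*16).astype(np.int32)),255,cv2.LINE_AA,4); return m/255.
for n,lo,hi,p0 in(('blue',(105,60,20),(128,255,255),(520,-345,-6)),('yellow',(20,120,30),(34,255,255),(510,343,2))):
    M=[]
    for d in D:
        m=cv2.inRange(cv2.cvtColor(d['img'],cv2.COLOR_BGR2HSV),lo,hi)*(cv2.dilate(hull(d,p0),np.ones((35,35)))>0); M.append(m/255.)
    Ms=[]
    for m in M:
        pts=cv2.findNonZero((cv2.morphologyEx(m,cv2.MORPH_OPEN,np.ones((3,3)))>0).astype(np.uint8)); o=np.zeros((480,640),np.uint8); cv2.fillConvexPoly(o,cv2.convexHull(pts),1); Ms.append(o.astype(float))
    f=lambda p,ii=(0,1):sum(1-np.minimum(h:=hull(D[i],p),Ms[i]).sum()/np.maximum(h,Ms[i]).sum() for i in ii)
    for ii in((0,1),(0,),(1,)):
        o=minimize(f,p0,args=(ii,),method='Nelder-Mead',options=dict(initial_simplex=np.vstack([p0,np.array(p0)+np.eye(3)*10]))); print(n,ii,o.x.round(1),round(o.fun,3))
d=D[0]
print('driver',[ray(d,u,8)[:2].round() for u in((236,243),(286,235),(334,227))],'lamp',ray(d,(523,316),0).round())
```

```text
blue (0, 1) [ 507.5 -347.    -5.5] 0.084
blue (0,) [ 506.8 -347.    -5.8] 0.032
blue (1,) [ 507.5 -346.7   -5.5] 0.051
yellow (0, 1) [508.4 341.2   1.5] 0.05
yellow (0,) [506.9 341.1   1.5] 0.024
yellow (1,) [509.4 341.2   1.4] 0.019
driver [array([ 364., -150.]), array([379., -55.]), array([393.,  40.])] lamp [704. 253.   0.]
```

Call:
step_arm(targets=[[[530, -653, 0, 0, 0, 0], [530, -653, 0, 0, 0, 0], [530, -653, 0, 0, 0, 0], [530, -653, 0, 0, 0, 0], [530, -653, 0, 0, 0, 0], [530, -653, 0, 0, 0, 0], [530, -653, 0, 0, 0, 0], [530, -653, 0, 0, 0, 0], [530, -653, 0, 0, 0, 0], [530, -653, 0, 0, 0, 0], [530, -653, 0, 0, 0, 0], [530, -653, 0, 0, 0, 0]]], fingers=1, newtons=40)

```text
time: 1.2
tool_pos: [489.1, 184.4, 253.3]
tcp_rot: [180.0, 0.0, 163.2]
ft_force: [0.4, 0.8, -0.1]
finger_gap: -0.1
grip_force: 0.0
```

Call:
step_arm(targets=[[[214, -263, 0, 0, 0, 0], [214, -263, 0, 0, 0, 0], [214, -263, 0, 0, 0, 0], [214, -263, 0, 0, 0, 0], [214, -263, 0, 0, 0, 0], [214, -263, 0, 0, 0, 0], [214, -263, 0, 0, 0, 0], [214, -263, 0, 0, 0, 0], [214, -263, 0, 0, 0, 0], [214, -263, -100, 0, 0, 0], [214, -263, -145, 0, 0, 0], [214, -263, -145, 0, 0, 0]]])

```text
time: 2.2
tool_pos: [702.8, -77.4, 127.4]
tcp_rot: [180.0, 0.1, 163.2]
ft_force: [0.1, -0.7, -1.2]
finger_gap: -0.2
grip_force: 0.0
```

Call:
step_arm(targets=[[[0, -1, -20, 0, 0, 0], [0, -1, -35, 0, 0, 0], [0, -1, -37, 0, 0, 0], [0, -1, -38, 0, 0, 0], [0, -1, -39, 0, 0, 0], [0, -1, -39, 0, 0, 0]]])

```text
time: 2.7
tool_pos: [703.0, -77.8, 90.7]
tcp_rot: [180.0, 0.1, 163.2]
ft_force: [-1.4, 0.3, 3.6]
finger_gap: 0.2
grip_force: 1.7
```

Call:
step_arm(targets=[[[0, 0, -1, 0, 0, 0], [0, 0, -2, 0, 0, 0], [0, 0, -3, 0, 0, 0], [0, 0, -4, 0, 0, 0], [0, 0, -5, 0, 0, 0], [0, 0, -5, 0, 0, 0], [0, 0, -5, 0, 0, 0]]])

```text
time: 3.28
tool_pos: [703.2, -77.8, 87.9]
tcp_rot: [180.0, 0.1, 163.2]
ft_force: [-10.9, 1.2, 20.2]
finger_gap: -0.1
grip_force: 10.2
```

Run:
```python
from h import *
print(r.sense()['joint_efforts'],r.sense()['wrist_torque'])
a=vision.snapshot('scene')['img'][300:420,290:470]; b=vision.snapshot('side')['img'][190:300,190:280]
a=cv2.resize(a,None,fx=2.5,fy=2.5);b=cv2.resize(b,None,fx=2.72,fy=2.72)
h=max(len(a),len(b));p=lambda x:cv2.copyMakeBorder(x,0,h-len(x),0,0,0)
cv2.imwrite('pics/key.png',np.hstack([p(a),p(b)]))
```

```text
[-3.38894092e-01 -6.20176148e+01 -4.25381792e+01  9.94166289e-02
 -3.84880140e+00 -2.32187274e-03] [ 0.2694236   1.77310674 -0.03019147]
```

View pics/key.png

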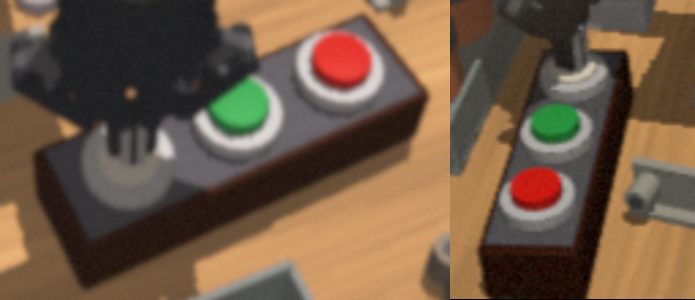

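Call:
step_arm(targets=[[[0, 0, -1, 0, 0, 0], [0, 0, -2, 0, 0, 0], [0, 0, -2, 0, 0, 0], [0, 0, -2, 0, 0, 0]]])

```text
time: 3.72
tool_pos: [703.3, -77.8, 87.7]
tcp_rot: [180.0, 0.2, 163.2]
ft_force: [-16.4, 2.4, 31.2]
finger_gap: 0.4
grip_force: 15.5
```

Call:
step_arm(targets=[[[0, 0, 1, 0, 0, 0], [0, 0, 2, 0, 0, 0], [0, 0, 4, 0, 0, 0], [0, 0, 4, 0, 0, 0]]])

```text
time: 4.05
tool_pos: [703.0, -77.8, 88.0]
tcp_rot: [180.0, 0.1, 163.2]
ft_force: [-1.9, 1.1, 10.0]
finger_gap: 0.2
grip_force: 5.8
```

Call:
step_arm(targets=[[[0, 0, 1, 0, 0, 0], [0, 0, 2, 0, 0, 0], [0, 0, 3, 0, 0, 0], [0, 0, 3, 0, 0, 0]]])

```text
time: 4.38
tool_pos: [703.0, -77.8, 90.1]
tcp_rot: [180.0, 0.1, 163.2]
ft_force: [0.7, 0.0, 4.3]
finger_gap: 0.1
grip_force: 1.8
```

Call:
step_arm(targets=[[[0, 0, 1, 0, 0, 0], [0, 0, 2, 0, 0, 0], [0, 0, 3, 0, 0, 0], [0, 0, 3, 0, 0, 0]]])

```text
time: 4.72
tool_pos: [702.3, -77.8, 92.4]
tcp_rot: [180.0, 0.0, 163.2]
ft_force: [0.9, -0.7, 1.8]
finger_gap: 0.0
grip_force: 1.2
```

Call:
step_arm(targets=[[[0, 0, 1, 0, 0, 0], [0, 0, 2, 0, 0, 0], [0, 0, 3, 0, 0, 0], [0, 0, 3, 0, 0, 0]]])

```text
time: 5.05
tool_pos: [701.6, -77.7, 94.7]
tcp_rot: [-180.0, -0.1, 163.2]
ft_force: [0.0, -1.0, -0.3]
finger_gap: 0.0
grip_force: 0.0
```

Call:
step_arm(targets=[[[0, 0, 40, 0, 0, 0], [-20, -10, 80, 0, 0, -0.12], [-60, -30, 90, 0, 0, -0.24], [-90, -45, 90, 0, 0, -0.36], [-114, -54, 90, 0, 0, -0.48], [-114, -54, 90, 0, 0, -0.6], [-114, -54, 90, 0, 0, -0.72], [-114, -54, 90, 0, 0, -0.84], [-114, -54, 90, 0, 0, -0.96], [-114, -54, 90, 0, 0, -1.08], [-114, -54, 90, 0, 0, -1.2], [-114, -54, 90, 0, 0, -1.275]]], fingers=-0.3)

```text
time: 6.05
tool_pos: [587.6, -131.6, 184.7]
tcp_rot: [-179.9, -0.0, 89.8]
ft_force: [-0.2, -0.3, 0.6]
finger_gap: 55.6
grip_force: 0.0
```

```bash
cat > look.py <<'E'
import sys,json
from fit import *
from concurrent.futures import ThreadPoolExecutor
P=json.load(open('poses.json')); names=sys.argv[1] if len(sys.argv)>1 else ''.join(P)
D=[vision.snapshot('scene'),vision.snapshot('side')]
s=r.sense(); print(round(s['time'],1),s['tool_pos'].round(1),s['tcp_rot'].round(1),round(s['finger_gap'],1))
for n in names:
    x,y,a,h=P[n]; c0=[fit([d],[x,y,np.radians(a)],h,bz=25) for d in D]; p,c=fit(D,[x,y,np.radians(a)],h,bz=25)
    print(n,p.round(1),round(c,3),'scene',c0[0][0].round(1),round(c0[0][1],2),'side',c0[1][0].round(1),round(c0[1][1],2))
cv2.imwrite('last0.png',D[0]['img']);cv2.imwrite('last1.png',D[1]['img'])
E
echo '{"A":[469.1,-130,79.4,-1],"B":[474,-17,155.2,1],"C":[588.8,-132.3,90.1,-1],"D":[600.1,6.3,-11.9,1],"E":[587,158,180.1,1]}'>poses.json
python3 look.py
```

```text
6.2 [ 587.7 -131.6  184.7] [-179.9   -0.    90.1] 55.8
A [ 468.6 -129.    79.5] 0.175 scene [ 466.8 -128.8   80.7] 0.15 side [ 469.5 -129.7   79.5] 0.18
B [474.3 -17.3 154.2] 0.202 scene [471.5 -16.3 153.9] 0.18 side [477.9 -16.6 153.2] 0.18
C [ 589.  -132.3   90.2] 0.143 scene [ 588.4 -132.2   90. ] 0.1 side [ 589.8 -132.6   91.5] 0.17
D [600.1   6.2 -11.9] 0.165 scene [599.8   6.  -11.8] 0.2 side [599.7   6.3 -15.6] 0.13
E [586.9 157.8 180.3] 0.12 scene [585.3 157.9 180.6] 0.11 side [587.4 158.7 182.6] 0.12
```

Call:
step_arm(targets=[[[1, -1, -40, 0, 0, 0], [1, -1, -80, 0, 0, 0], [1, -1, -115, 0, 0, 0], [1, -1, -135, 0, 0, 0], [1, -1, -145, 0, 0, 0], [1, -1, -151, 0, 0, 0], [1, -1, -151, 0, 0, 0], [1, -1, -151, 0, 0, 0]]])

```text
time: 6.82
tool_pos: [590.3, -133.1, 35.8]
tcp_rot: [179.9, 0.0, 90.2]
ft_force: [-0.1, -0.3, 0.5]
finger_gap: 55.9
grip_force: 0.0
```

Call:
step_arm(targets=[[[0, 0, 0, 0, 0, 0], [0, 0, 0, 0, 0, 0], [0, 0, 0, 0, 0, 0], [0, 0, 0, 0, 0, 0], [0, 0, 0, 0, 0, 0], [0, 0, 0, 0, 0, 0]]], fingers=1, newtons=60)

```text
time: 7.32
tool_pos: [590.0, -133.0, 35.5]
tcp_rot: [179.9, 0.0, 90.2]
ft_force: [-1.1, 0.5, 5.8]
finger_gap: 7.1
grip_force: 59.9
```

Call:
step_arm(targets=[[[0, 0, 15, 0, 0, 0], [0, 0, 40, 0, 0, 0], [0, 0, 40, 0, 0, 0]]])

```text
time: 7.57
tool_pos: [591.6, -133.5, 78.6]
tcp_rot: [179.7, 0.1, 90.2]
ft_force: [1.4, -0.0, 0.4]
finger_gap: 7.0
grip_force: 58.9
```

Call:
step_arm(targets=[[[0, 20, 30, 0, 0, 0], [0, 60, 60, 0, 0, 0.023], [-3, 100, 65, 0, 0, 0.023], [-6, 140, 65, 0, 0, 0.023], [-10, 180, 65, 0, 0, 0.023], [-14, 220, 65, 0, 0, 0.023], [-18, 260, 65, 0, 0, 0.023], [-22, 300, 65, 0, 0, 0.023], [-26, 340, 65, 0, 0, 0.023], [-30, 380, 65, 0, 0, 0.023], [-34, 420, 65, 0, 0, 0.023], [-37, 450, 65, 0, 0, 0.023]]])

```text
time: 8.57
tool_pos: [550.9, 320.4, 138.3]
tcp_rot: [-180.0, -0.0, 91.6]
ft_force: [0.5, -1.0, -2.3]
finger_gap: 7.1
grip_force: 59.1
```

Call:
step_arm(targets=[[[0, 15, 0, 0, 0, 0], [0, 25, 0, 0, 0, 0], [0, 25, -15, 0, 0, 0], [0, 25, -40, 0, 0, 0], [0, 25, -60, 0, 0, 0], [0, 25, -75, 0, 0, 0], [0, 25, -75, 0, 0, 0], [0, 25, -75, 0, 0, 0]]])

```text
time: 9.23
tool_pos: [551.7, 341.0, 63.0]
tcp_rot: [-179.9, 0.1, 91.4]
ft_force: [0.1, -0.4, -1.9]
finger_gap: 6.8
grip_force: 59.0
```

Call:
step_arm(targets=[[[1, 1, -8, 0, 0, 0], [1, 1, -14, 0, 0, 0], [1, 1, -18, 0, 0, 0], [1, 1, -20, 0, 0, 0], [1, 1, -21, 0, 0, 0], [1, 1, -21, 0, 0, 0], [1, 1, -21, 0, 0, 0]]])

```text
time: 9.82
tool_pos: [553.4, 343.4, 43.6]
tcp_rot: [180.0, -0.0, 91.5]
ft_force: [-0.2, 0.1, -2.8]
finger_gap: 7.0
grip_force: 59.0
```

Call:
step_arm(targets=[[[0, 0, 0, 0, 0, 0], [0, 0, 0, 0, 0, 0], [0, 0, 0, 0, 0, 0], [0, 0, 0, 0, 0, 0]]], fingers=0.45)

```text
time: 10.15
tool_pos: [553.6, 343.5, 43.8]
tcp_rot: [180.0, -0.0, 91.5]
ft_force: [-1.0, 0.1, -0.5]
finger_gap: 23.4
grip_force: 0.0
```

Call:
step_arm(targets=[[[0, 0, 15, 0, 0, 0], [0, 0, 40, 0, 0, 0], [0, 0, 80, 0, 0, 0], [0, 0, 120, 0, 0, 0], [0, 0, 140, 0, 0, 0], [0, 0, 140, 0, 0, 0]]])

```text
time: 10.65
tool_pos: [556.8, 345.1, 192.9]
tcp_rot: [179.3, -0.3, 91.5]
ft_force: [1.1, 0.4, 0.1]
finger_gap: 23.4
grip_force: 0.0
```

Call:
step_arm(targets=[[[-8, -40, 0, 0, 0, 0], [-15, -80, 0, 0, 0, -0.1], [-22, -120, 0, 0, 0, -0.209], [-29, -160, 0, 0, 0, -0.209], [-36, -200, 0, 0, 0, -0.209], [-43, -240, 0, 0, 0, -0.209], [-50, -280, 0, 0, 0, -0.209], [-57, -320, 0, 0, 0, -0.209], [-64, -360, 0, 0, 0, -0.209], [-71, -400, 0, 0, 0, -0.209], [-78, -440, 0, 0, 0, -0.209], [-85, -472, 0, 0, 0, -0.209]]], fingers=-0.3)

```text
time: 11.65
tool_pos: [467.5, -131.3, 184.2]
tcp_rot: [179.9, 0.0, 79.5]
ft_force: [1.3, 0.6, 0.1]
finger_gap: 55.3
grip_force: 0.0
```

```bash
sed -i 's/"C":\[[^]]*/"C":[553.5,343.5,91.5,-1/' poses.json; python3 look.py
```

```text
11.8 [ 467.2 -133.1  184.2] [1.799e+02 1.000e-01 7.920e+01] 55.6
A [ 468.5 -130.    78.4] 0.152 scene [ 468.2 -130.1   78.5] 0.1 side [ 469.7 -129.7   80.1] 0.2
B [474.5 -17.5 153.9] 0.199 scene [471.4 -16.5 153.8] 0.18 side [477.9 -16.6 153.1] 0.18
C [553.  343.4  92.9] 0.254 scene [547.4 352.1  96.4] 0.22 side [554.6 342.8  92.9] 0.16
D [600.2   6.  -12.6] 0.165 scene [599.9   6.  -12. ] 0.2 side [599.8   6.4 -15.6] 0.12
E [587.  158.1 180.1] 0.12 scene [585.1 158.1 179.7] 0.11 side [587.7 157.  183.5] 0.12
```

Call:
step_arm(targets=[[[1, 1, -30, 0, 0, 0], [1, 1, -70, 0, 0, 0], [1, 1, -100, 0, 0, 0], [1, 1, -115, 0, 0, 0], [1, 1, -115, 0, 0, 0], [1, 1, -115, 0, 0, 0]]])

```text
time: 12.25
tool_pos: [468.8, -127.1, 68.1]
tcp_rot: [-179.9, -0.0, 79.5]
ft_force: [1.0, -0.9, 0.5]
finger_gap: 55.7
grip_force: 0.0
```

Call:
step_arm(targets=[[[0, -3, -15, 0, 0, 0], [0, -3, -25, 0, 0, 0], [0, -3, -30, 0, 0, 0], [0, -3, -32, 0, 0, 0], [0, -3, -32, 0, 0, 0], [0, -3, -32, 0, 0, 0]]])

```text
time: 12.75
tool_pos: [469.6, -130.8, 36.9]
tcp_rot: [180.0, 0.0, 79.5]
ft_force: [0.5, 1.0, -0.7]
finger_gap: 55.8
grip_force: 0.0
```

Call:
step_arm(targets=[[[0, 0, 0, 0, 0, 0], [0, 0, 0, 0, 0, 0], [0, 0, 0, 0, 0, 0], [0, 0, 0, 0, 0, 0], [0, 0, 0, 0, 0, 0], [0, 0, 0, 0, 0, 0]]], fingers=1)

```text
time: 13.25
tool_pos: [469.6, -130.9, 36.7]
tcp_rot: [180.0, 0.0, 79.5]
ft_force: [0.1, -0.2, 3.2]
finger_gap: 6.8
grip_force: 59.3
```

Call:
step_arm(targets=[[[0, 0, 15, 0, 0, 0], [0, 0, 45, 0, 0, 0], [0, 0, 75, 0, 0, 0], [0, 0, 105, 0, 0, 0], [0, 0, 105, 0, 0, 0]]])

```text
time: 13.67
tool_pos: [472.6, -132.0, 147.7]
tcp_rot: [179.5, 0.1, 79.5]
ft_force: [0.6, -0.6, 0.0]
finger_gap: 6.9
grip_force: 58.9
```

Call:
step_arm(targets=[[[0, 35, 0, 0, 0, 0.1], [-1, 75, 0, 0, 0, 0.209], [-1, 115, 0, 0, 0, 0.209], [-2, 155, 0, 0, 0, 0.209], [-2, 195, 0, 0, 0, 0.209], [-3, 235, 0, 0, 0, 0.209], [-3, 275, 0, 0, 0, 0.209], [-4, 315, 0, 0, 0, 0.209], [-4, 355, 0, 0, 0, 0.209], [-5, 395, 0, 0, 0, 0.209], [-6, 435, 0, 0, 0, 0.209], [-6, 465, 0, 0, 0, 0.209]]])

```text
time: 14.67
tool_pos: [462.0, 337.2, 140.3]
tcp_rot: [-179.9, -0.0, 91.6]
ft_force: [0.7, 0.7, -0.9]
finger_gap: 7.1
grip_force: 58.7
```

Call:
step_arm(targets=[[[0, 6, 0, 0, 0, 0], [0, 6, -15, 0, 0, 0], [0, 6, -40, 0, 0, 0], [0, 6, -65, 0, 0, 0], [0, 6, -75, 0, 0, 0], [0, 6, -75, 0, 0, 0], [0, 6, -75, 0, 0, 0]]])

```text
time: 15.25
tool_pos: [462.8, 339.6, 65.7]
tcp_rot: [-179.9, 0.1, 91.5]
ft_force: [1.1, 0.4, -1.1]
finger_gap: 7.0
grip_force: 58.7
```

Call:
step_arm(targets=[[[0, 0, -8, 0, 0, 0], [0, 0, -16, 0, 0, 0], [0, 0, -20, 0, 0, 0], [0, 0, -23, 0, 0, 0], [0, 0, -24, 0, 0, 0], [0, 0, -24, 0, 0, 0], [0, 0, -24, 0, 0, 0]]])

```text
time: 15.83
tool_pos: [463.4, 340.3, 42.5]
tcp_rot: [180.0, -0.0, 91.5]
ft_force: [0.4, 0.5, -1.5]
finger_gap: 7.2
grip_force: 58.8
```

Call:
step_arm(targets=[[[0, 0, 0, 0, 0, 0], [0, 0, 0, 0, 0, 0], [0, 0, 0, 0, 0, 0], [0, 0, 0, 0, 0, 0]]], fingers=0.45)

```text
time: 16.17
tool_pos: [463.5, 340.4, 42.7]
tcp_rot: [180.0, -0.0, 91.5]
ft_force: [0.2, 0.5, -0.4]
finger_gap: 23.5
grip_force: 0.0
```

Call:
step_arm(targets=[[[0, 0, 15, 0, 0, 0], [0, 0, 40, 0, 0, 0], [0, 0, 80, 0, 0, 0], [0, 0, 120, 0, 0, 0], [0, 0, 140, 0, 0, 0], [0, 0, 140, 0, 0, 0]]])

```text
time: 16.67
tool_pos: [466.5, 342.3, 189.8]
tcp_rot: [179.4, -0.3, 91.5]
ft_force: [-0.1, 0.0, 0.6]
finger_gap: 23.5
grip_force: 0.0
```

Call:
step_arm(targets=[[[0, 0, 0, 0, 0, 0.12], [15, -22, 0, 0, 0, 0.24], [30, -44, 0, 0, 0, 0.36], [45, -66, 0, 0, 0, 0.48], [60, -88, 0, 0, 0, 0.6], [75, -110, 0, 0, 0, 0.72], [90, -132, 0, 0, 0, 0.84], [105, -154, 0, 0, 0, 0.96], [115, -172, 0, 0, 0, 1.08], [123, -182, 0, 0, 0, 1.2], [123, -182, 0, 0, 0, 1.32], [123, -182, 0, 0, 0, 1.44]]], fingers=-0.3)

```text
time: 17.67
tool_pos: [586.4, 157.1, 181.3]
tcp_rot: [-180.0, -0.1, 174.2]
ft_force: [0.1, -0.3, 0.7]
finger_gap: 55.7
grip_force: 0.0
```

Call:
step_arm(targets=[[[0, 0, 0, 0, 0, 0.105], [0, 0, 0, 0, 0, 0.105], [0, 0, 0, 0, 0, 0.105]]])

```text
time: 17.92
tool_pos: [586.0, 158.2, 181.6]
tcp_rot: [-180.0, -0.0, 179.8]
ft_force: [0.2, -0.4, 0.4]
finger_gap: 55.3
grip_force: 0.0
```

```bash
sed -i 's/"A":\[[^]]*/"A":[463.5,340.3,91.5,-1/' poses.json; python3 look.py
```

```text
18.0 [586.  158.3 181.9] [-180.    -0.   179.8] 55.6
A [463.2 340.1  93.6] 0.271 scene [453.6 352.4  95.5] 0.26 side [464.3 339.6  93.3] 0.15
B [474.9 -16.8 153.2] 0.188 scene [472.3 -16.5 154.1] 0.18 side [477.8 -16.4 153.1] 0.16
C [553.2 343.4  93.1] 0.253 scene [547.4 352.2  96.4] 0.22 side [555.  342.4  93.3] 0.15
D [575.4  -4.4 -15.5] 0.364 scene [607.3  -4.5 -12.2] 0.49 side [588.3  -5.9  -9.2] 0.27
E [586.9 157.6 180.1] 0.12 scene [585.8 157.8 179.5] 0.12 side [587.8 157.1 183.6] 0.12
```

Call:
step_arm(targets=[[[1, 0, -35, 0, 0, 0], [1, 0, -75, 0, 0, 0], [1, 0, -110, 0, 0, 0], [1, 0, -130, 0, 0, 0], [1, 0, -140, 0, 0, 0], [1, 0, -145, 0, 0, 0], [1, 0, -145, 0, 0, 0], [1, 0, -145, 0, 0, 0]]])

```text
time: 18.68
tool_pos: [588.5, 158.6, 39.0]
tcp_rot: [180.0, 0.1, 180.0]
ft_force: [0.0, 1.1, 0.6]
finger_gap: 55.4
grip_force: 0.0
```

Call:
step_arm(targets=[[[0, 0, 0, 0, 0, 0], [0, 0, 0, 0, 0, 0], [0, 0, 0, 0, 0, 0], [0, 0, 0, 0, 0, 0], [0, 0, 0, 0, 0, 0], [0, 0, 0, 0, 0, 0]]], fingers=1)

```text
time: 19.18
tool_pos: [588.2, 158.3, 38.5]
tcp_rot: [180.0, 0.1, -180.0]
ft_force: [-1.0, -0.9, 6.1]
finger_gap: 6.7
grip_force: 60.7
```

Call:
step_arm(targets=[[[0, 0, 15, 0, 0, 0], [0, 0, 45, 0, 0, 0], [0, 0, 75, 0, 0, 0], [0, 0, 105, 0, 0, 0], [0, 0, 105, 0, 0, 0]]])

```text
time: 19.6
tool_pos: [590.9, 159.0, 149.8]
tcp_rot: [179.9, 0.6, -180.0]
ft_force: [1.8, 0.5, -0.5]
finger_gap: 6.8
grip_force: 59.6
```

Call:
step_arm(targets=[[[-1, -30, 0, 0, 0, -0.12], [-3, -70, 0, 0, 0, -0.24], [-4, -110, 0, 0, 0, -0.36], [-6, -150, 0, 0, 0, -0.48], [-7, -190, 0, 0, 0, -0.6], [-9, -230, 0, 0, 0, -0.72], [-10, -270, 0, 0, 0, -0.84], [-12, -310, 0, 0, 0, -0.96], [-13, -350, 0, 0, 0, -1.08], [-15, -390, 0, 0, 0, -1.2], [-16, -430, 0, 0, 0, -1.32], [-18, -470, 0, 0, 0, -1.44]]])

```text
time: 20.6
tool_pos: [568.5, -313.4, 141.4]
tcp_rot: [-180.0, -0.0, 97.2]
ft_force: [1.1, 1.2, -2.0]
finger_gap: 7.1
grip_force: 59.6
```

Call:
step_arm(targets=[[[0, -25, 0, 0, 0, -0.12], [0, -41, 0, 0, 0, -0.227], [0, -41, -5, 0, 0, -0.227], [0, -41, -30, 0, 0, -0.227], [0, -41, -55, 0, 0, -0.227], [0, -41, -75, 0, 0, -0.227], [0, -41, -75, 0, 0, -0.227], [0, -41, -75, 0, 0, -0.227]]])

```text
time: 21.27
tool_pos: [567.8, -350.9, 64.9]
tcp_rot: [-179.8, -0.2, 84.6]
ft_force: [0.5, 0.5, -1.3]
finger_gap: 7.4
grip_force: 59.3
```

Call:
step_arm(targets=[[[1, -2, -8, 0, 0, 0], [1, -2, -15, 0, 0, 0], [1, -2, -18, 0, 0, 0], [1, -2, -20, 0, 0, 0], [1, -2, -21, 0, 0, 0], [1, -2, -21, 0, 0, 0], [1, -2, -21, 0, 0, 0]]])

```text
time: 21.85
tool_pos: [570.4, -354.9, 46.6]
tcp_rot: [180.0, 0.0, 84.5]
ft_force: [-0.7, -0.3, -1.3]
finger_gap: 6.8
grip_force: 59.5
```

Call:
step_arm(targets=[[[0, 0, 0, 0, 0, 0], [0, 0, 0, 0, 0, 0], [0, 0, 0, 0, 0, 0], [0, 0, 0, 0, 0, 0]]], fingers=0.45)

```text
time: 22.18
tool_pos: [570.5, -354.9, 46.8]
tcp_rot: [180.0, 0.0, 84.5]
ft_force: [-0.8, -0.0, -0.9]
finger_gap: 23.7
grip_force: 0.0
```

Call:
step_arm(targets=[[[0, 0, 15, 0, 0, 0], [0, 0, 40, 0, 0, 0], [0, 0, 80, 0, 0, 0], [0, 0, 120, 0, 0, 0], [0, 0, 140, 0, 0, 0], [0, 0, 140, 0, 0, 0]]])

```text
time: 22.68
tool_pos: [573.4, -357.0, 196.2]
tcp_rot: [179.4, 0.4, 84.5]
ft_force: [0.6, -1.5, 0.5]
finger_gap: 23.6
grip_force: 0.0
```

```bash
sed -i 's/"E":\[[^]]*/"E":[568.5,-353,84.5,1/' poses.json; python3 look.py BDE
python3 - <<'E'
import cv2,numpy as np
a=cv2.imread('last0.png')[160:440,60:580];b=cv2.imread('last1.png')[130:350,180:420]
b=cv2.resize(b,None,fx=280/220,fy=280/220); cv2.imwrite('pics/mid.png',cv2.resize(np.hstack([a[:,:490],b]),(796,280)))
E
```

```text
22.8 [ 571.2 -355.4  189.4] [1.798e+02 1.000e-01 8.450e+01] 23.6
B [474.3 -17.3 153.8] 0.213 scene [471.5 -16.4 154. ] 0.21 side [478.2 -16.5 153.3] 0.18
D [574.6  -4.  -16.5] 0.319 scene [607.2  -4.6 -12.1] 0.47 side [581.8  -5.6 -17.8] 0.22
E [ 568.2 -354.9   87.9] 0.317 scene [ 565.5 -355.2   82.9] 0.1 side [ 572.4 -359.8   83.7] 0.4
```

View pics/mid.png

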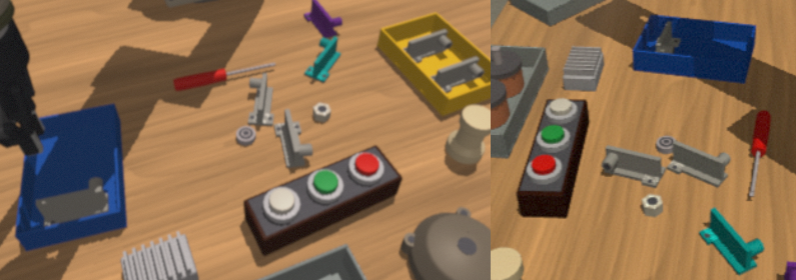

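The picture shows yellow holding two arms, blue holding E, and D knocked towards B (crop 295,140) but still standing. I'll refit D.

```bash
sed -i 's/"D":\[[^]]*/"D":[565,-6,-14,1/' poses.json; python3 look.py D;  sed -i 's/"D":\[[^]]*/"D":[555,-4,-16,1/' poses.json; python3 look.py D
```

```text
22.9 [ 569.7 -354.4  185.6] [-179.9   -0.    84.5] 23.2
D [575.   -5.4 -14.8] 0.192 scene [574.5  -5.  -14.5] 0.17 side [576.3  -5.1 -16. ] 0.21
23.0 [ 569.3 -354.1  184.4] [-1.798e+02 -1.000e-01  8.450e+01] 23.7
D [574.6  -5.  -15.6] 0.275 scene [574.3  -5.3 -14.6] 0.24 side [575.8  -4.8 -16.8] 0.31
```

Call:
step_arm(targets=[[[0, 30, 0, 0, 0, 0.118], [1, 60, 0, 0, 0, 0.236], [2, 90, 0, 0, 0, 0.354], [2, 120, 0, 0, 0, 0.472], [3, 150, 0, 0, 0, 0.59], [3, 180, 0, 0, 0, 0.708], [4, 210, 0, 0, 0, 0.826], [4, 240, 0, 0, 0, 0.944], [5, 270, 0, 0, 0, 1.06], [5, 300, 0, 0, 0, 1.18], [5, 330, 0, 0, 0, 1.3], [5, 349, 0, 0, 0, 1.405]]], fingers=-0.3)

```text
time: 23.98
tool_pos: [574.2, -2.9, 184.8]
tcp_rot: [180.0, -0.2, 165.4]
ft_force: [0.3, -0.5, 0.2]
finger_gap: 55.2
grip_force: 0.0
```

```bash
sed -i 's/"D":\[[^]]*/"D":[574.8,-5.2,-15,1/' poses.json; python3 look.py BD
```

```text
24.1 [574.3  -2.6 184.9] [180.   -0.2 165.4] 55.4
B [474.6 -17.2 154.4] 0.211 scene [471.5 -16.3 154. ] 0.21 side [477.6 -16.9 152.5] 0.17
D [575.1  -5.2 -14.9] 0.148 scene [574.6  -5.3 -14.7] 0.14 side [576.3  -4.7 -15.8] 0.15
```

Call:
step_arm(targets=[[[0, 0, -35, 0, 0, 0], [0, 0, -75, 0, 0, 0], [0, 0, -105, 0, 0, 0], [0, 0, -115, 0, 0, 0], [0, 0, -115, 0, 0, 0], [0, 0, -115, 0, 0, 0]]])

```text
time: 24.58
tool_pos: [575.1, -6.3, 71.5]
tcp_rot: [-180.0, -0.1, 164.9]
ft_force: [0.1, -0.1, 1.5]
finger_gap: 55.5
grip_force: 0.0
```

Call:
step_arm(targets=[[[0, 0, -15, 0, 0, 0], [0, 0, -25, 0, 0, 0], [0, 0, -31, 0, 0, 0], [0, 0, -33, 0, 0, 0], [0, 0, -33, 0, 0, 0], [0, 0, -33, 0, 0, 0]]])

```text
time: 25.08
tool_pos: [575.7, -5.8, 39.0]
tcp_rot: [180.0, 0.0, 165.0]
ft_force: [-1.3, -0.1, 0.1]
finger_gap: 55.6
grip_force: 0.0
```

Call:
step_arm(targets=[[[0, 0, 0, 0, 0, 0], [0, 0, 0, 0, 0, 0], [0, 0, 0, 0, 0, 0], [0, 0, 0, 0, 0, 0], [0, 0, 0, 0, 0, 0], [0, 0, 0, 0, 0, 0]]], fingers=1)

```text
time: 25.58
tool_pos: [575.6, -5.8, 38.7]
tcp_rot: [180.0, 0.0, 165.0]
ft_force: [-0.3, -0.0, 2.8]
finger_gap: 7.0
grip_force: 59.2
```

Call:
step_arm(targets=[[[0, 0, 15, 0, 0, 0], [0, 0, 45, 0, 0, 0], [0, 0, 75, 0, 0, 0], [0, 0, 105, 0, 0, 0], [0, 0, 105, 0, 0, 0]]])

```text
time: 26.0
tool_pos: [578.9, -6.1, 150.4]
tcp_rot: [179.9, 0.6, 165.0]
ft_force: [1.4, -0.5, -0.6]
finger_gap: 6.7
grip_force: 58.7
```

Call:
step_arm(targets=[[[-6, -30, 0, 0, 0, -0.118], [-12, -60, 0, 0, 0, -0.236], [-18, -90, 0, 0, 0, -0.354], [-24, -120, 0, 0, 0, -0.472], [-30, -150, 0, 0, 0, -0.59], [-36, -180, 0, 0, 0, -0.708], [-42, -210, 0, 0, 0, -0.826], [-48, -240, 0, 0, 0, -0.944], [-54, -270, 0, 0, 0, -1.06], [-60, -300, 0, 0, 0, -1.18], [-66, -325, 0, 0, 0, -1.3], [-70, -341, 0, 0, 0, -1.405]]])

```text
time: 27.0
tool_pos: [503.9, -349.1, 142.3]
tcp_rot: [-179.9, 0.0, 84.1]
ft_force: [-0.5, -0.5, -1.9]
finger_gap: 6.8
grip_force: 58.9
```

Call:
step_arm(targets=[[[0, 0, 0, 0, 0, 0], [0, 0, -15, 0, 0, 0], [0, 0, -40, 0, 0, 0], [0, 0, -65, 0, 0, 0], [0, 0, -75, 0, 0, 0], [0, 0, -75, 0, 0, 0], [0, 0, -75, 0, 0, 0]]])

```text
time: 27.58
tool_pos: [504.9, -345.9, 67.8]
tcp_rot: [-179.9, -0.1, 84.6]
ft_force: [0.2, -0.4, -1.9]
finger_gap: 6.9
grip_force: 58.7
```

Call:
step_arm(targets=[[[0, 0, -8, 0, 0, 0], [0, 0, -16, 0, 0, 0], [0, 0, -20, 0, 0, 0], [0, 0, -22, 0, 0, 0], [0, 0, -24, 0, 0, 0], [0, 0, -24, 0, 0, 0], [0, 0, -24, 0, 0, 0]]])

```text
time: 28.17
tool_pos: [505.3, -346.8, 44.4]
tcp_rot: [180.0, 0.0, 84.5]
ft_force: [-0.1, 0.1, -1.6]
finger_gap: 7.0
grip_force: 58.8
```

Call:
step_arm(targets=[[[0, 0, 0, 0, 0, 0], [0, 0, 0, 0, 0, 0], [0, 0, 0, 0, 0, 0], [0, 0, 0, 0, 0, 0]]], fingers=0.45)

```text
time: 28.5
tool_pos: [505.5, -347.0, 44.8]
tcp_rot: [180.0, 0.0, 84.5]
ft_force: [-0.1, -0.4, -0.5]
finger_gap: 23.6
grip_force: 0.0
```

Call:
step_arm(targets=[[[0, 0, 15, 0, 0, 0], [0, 0, 40, 0, 0, 0], [0, 0, 80, 0, 0, 0], [0, 0, 120, 0, 0, 0], [0, 0, 140, 0, 0, 0], [0, 0, 140, 0, 0, 0]]])

```text
time: 29.0
tool_pos: [508.2, -349.1, 192.2]
tcp_rot: [179.4, 0.4, 84.5]
ft_force: [0.4, -1.7, 0.6]
finger_gap: 23.2
grip_force: 0.0
```

Call:
step_arm(targets=[[[-3, 30, 0, 0, 0, 0.11], [-6, 60, 0, 0, 0, 0.22], [-9, 90, 0, 0, 0, 0.33], [-12, 120, 0, 0, 0, 0.44], [-15, 150, 0, 0, 0, 0.55], [-18, 180, 0, 0, 0, 0.66], [-21, 210, 0, 0, 0, 0.77], [-24, 240, 0, 0, 0, 0.88], [-27, 270, 0, 0, 0, 0.99], [-30, 300, 0, 0, 0, 1.1], [-31, 320, 0, 0, 0, 1.213], [-31, 330, 0, 0, 0, 1.213]]], fingers=-0.3)

```text
time: 30.0
tool_pos: [473.6, -14.4, 183.8]
tcp_rot: [180.0, -0.0, 154.4]
ft_force: [0.5, -0.5, 0.1]
finger_gap: 55.5
grip_force: 0.0
```

```bash
sed -i 's/"D":\[[^]]*/"D":[505.5,-346.5,-95.5,1/' poses.json; python3 look.py
```

```text
30.1 [474.1 -15.6 184. ] [-180.    -0.   153.9] 55.6
A [463.  340.4  93.4] 0.251 scene [455.6 350.   97.8] 0.22 side [464.5 339.6  93.4] 0.15
B [474.6 -17.3 153.7] 0.18 scene [472.  -16.6 153.9] 0.17 side [477.6 -17.4 153.3] 0.16
C [553.2 343.3  93.1] 0.252 scene [547.4 352.1  96.4] 0.22 side [554.8 342.6  93. ] 0.15
D [ 501.2 -348.   -96.6] 0.466 scene [ 500.1 -348.1  -97.7] 0.12 side [ 520.6 -367.8  -74.5] 0.63
E [ 565.3 -355.7   85.4] 0.338 scene [ 564.  -354.9   83.3] 0.13 side [ 563.5 -376.8  103. ] 0.41
```

Call:
step_arm(targets=[[[0, 0, -35, 0, 0, 0], [0, 0, -75, 0, 0, 0], [0, 0, -105, 0, 0, 0], [0, 0, -115, 0, 0, 0], [0, 0, -115, 0, 0, 0], [0, 0, -115, 0, 0, 0]]])

```text
time: 30.6
tool_pos: [474.5, -17.6, 69.9]
tcp_rot: [-180.0, -0.0, 153.9]
ft_force: [-0.8, 0.1, 0.9]
finger_gap: 55.3
grip_force: 0.0
```

Call:
step_arm(targets=[[[0, 0, -15, 0, 0, 0], [0, 0, -25, 0, 0, 0], [0, 0, -30, 0, 0, 0], [0, 0, -32, 0, 0, 0], [0, 0, -32, 0, 0, 0], [0, 0, -32, 0, 0, 0]]])

```text
time: 31.1
tool_pos: [474.7, -16.8, 38.0]
tcp_rot: [180.0, 0.0, 154.0]
ft_force: [0.0, 0.2, 0.1]
finger_gap: 55.2
grip_force: 0.0
```

Call:
step_arm(targets=[[[0, 0, 0, 0, 0, 0], [0, 0, 0, 0, 0, 0], [0, 0, 0, 0, 0, 0], [0, 0, 0, 0, 0, 0], [0, 0, 0, 0, 0, 0], [0, 0, 0, 0, 0, 0]]], fingers=1)

```text
time: 31.6
tool_pos: [474.5, -16.8, 37.6]
tcp_rot: [180.0, 0.0, 154.0]
ft_force: [-1.0, 0.7, 2.6]
finger_gap: 6.8
grip_force: 59.1
```

Call:
step_arm(targets=[[[0, 0, 15, 0, 0, 0], [0, 0, 45, 0, 0, 0], [0, 0, 75, 0, 0, 0], [0, 0, 105, 0, 0, 0], [0, 0, 105, 0, 0, 0]]])

```text
time: 32.02
tool_pos: [477.8, -17.2, 148.7]
tcp_rot: [179.8, 0.5, 154.0]
ft_force: [1.3, 0.3, -1.1]
finger_gap: 7.0
grip_force: 58.6
```

Call:
step_arm(targets=[[[-3, -30, 0, 0, 0, -0.11], [-6, -60, 0, 0, 0, -0.22], [-9, -90, 0, 0, 0, -0.33], [-12, -120, 0, 0, 0, -0.44], [-15, -150, 0, 0, 0, -0.55], [-18, -180, 0, 0, 0, -0.66], [-20, -210, 0, 0, 0, -0.77], [-22, -240, 0, 0, 0, -0.88], [-24, -270, 0, 0, 0, -0.99], [-26, -295, 0, 0, 0, -1.1], [-28, -315, 0, 0, 0, -1.213], [-28, -324, 0, 0, 0, -1.213]]])

```text
time: 33.02
tool_pos: [445.3, -343.0, 141.5]
tcp_rot: [-180.0, 0.0, 84.1]
ft_force: [1.5, 0.3, -1.9]
finger_gap: 7.0
grip_force: 58.7
```

Call:
step_arm(targets=[[[0, 0, 0, 0, 0, 0], [0, 0, -15, 0, 0, 0], [0, 0, -40, 0, 0, 0], [0, 0, -65, 0, 0, 0], [0, 0, -75, 0, 0, 0], [0, 0, -75, 0, 0, 0], [0, 0, -75, 0, 0, 0]]])

```text
time: 33.6
tool_pos: [446.2, -339.6, 67.1]
tcp_rot: [-179.9, -0.1, 84.6]
ft_force: [-0.8, -0.2, -0.6]
finger_gap: 7.4
grip_force: 58.7
```

Release height is about 43.5.

Call:
step_arm(targets=[[[0, 0, -8, 0, 0, 0], [0, 0, -16, 0, 0, 0], [0, 0, -20, 0, 0, 0], [0, 0, -22, 0, 0, 0], [0, 0, -24, 0, 0, 0], [0, 0, -24, 0, 0, 0], [0, 0, -24, 0, 0, 0]]])

```text
time: 34.18
tool_pos: [446.3, -340.8, 43.4]
tcp_rot: [180.0, 0.0, 84.5]
ft_force: [-0.6, 0.1, -2.2]
finger_gap: 7.2
grip_force: 58.7
```

Call:
step_arm(targets=[[[0, 0, 0, 0, 0, 0], [0, 0, 0, 0, 0, 0], [0, 0, 0, 0, 0, 0], [0, 0, 0, 0, 0, 0]]], fingers=0.45)

```text
time: 34.52
tool_pos: [446.5, -340.9, 43.6]
tcp_rot: [180.0, 0.0, 84.5]
ft_force: [-0.7, 0.1, -0.4]
finger_gap: 23.3
grip_force: 0.0
```

Call:
step_arm(targets=[[[0, 0, 15, 0, 0, 0], [0, 0, 40, 0, 0, 0], [0, 0, 80, 0, 0, 0], [0, 0, 120, 0, 0, 0], [0, 0, 140, 0, 0, 0], [0, 0, 140, 0, 0, 0]]])

```text
time: 35.02
tool_pos: [449.0, -343.2, 190.7]
tcp_rot: [179.5, 0.4, 84.5]
ft_force: [-0.1, -0.6, -0.0]
finger_gap: 23.4
grip_force: 0.0
```

Call:
step_arm(targets=[[[20, 35, 0, 0, 0, 0], [40, 70, 0, 0, 0, 0], [60, 105, 0, 0, 0, 0], [80, 140, 0, 0, 0, 0], [100, 170, 0, 0, 0, 0], [120, 200, 0, 0, 0, 0], [120, 200, 0, 0, 0, 0], [120, 200, 0, 0, 0, 0]]], fingers=1)

```text
time: 35.68
tool_pos: [566.7, -138.8, 182.5]
tcp_rot: [-179.9, -0.0, 84.7]
ft_force: [0.3, -0.5, -0.6]
finger_gap: 0.2
grip_force: 0.0
```

```bash
sed -i 's/"B":\[[^]]*/"B":[446,-341,84.5,1/' poses.json; python3 look.py
python3 - <<'E'
import cv2,numpy as np
a=cv2.imread('last0.png')[170:450,60:580];b=cv2.imread('last1.png')[130:480,180:420]
b=cv2.resize(b,(240*280//350*1,280)); cv2.imwrite('pics/end.png',np.hstack([a,b]))
E
```

```text
35.8 [ 565.7 -140.9  182.6] [-179.9    0.    84.5] 0.3
A [463.1 340.4  93.2] 0.252 scene [455.9 349.6  97.3] 0.23 side [464.5 339.6  93.4] 0.15
B [ 446.  -344.5   86.8] 0.348 scene [ 439.  -343.1   84.9] 0.23 side [ 446.8 -349.9   86.2] 0.38
C [553.  343.4  92.9] 0.254 scene [547.4 352.1  96.4] 0.22 side [554.9 342.1  93.6] 0.15
D [ 503.  -349.6  -91.2] 0.356 scene [ 499.2 -348.2  -98.3] 0.15 side [ 504.1 -361.6  -90.5] 0.43
E [ 567.7 -355.4   88.4] 0.341 scene [ 564.1 -355.1   83.3] 0.13 side [ 571.5 -364.8   85.5] 0.41
```

View pics/end.png

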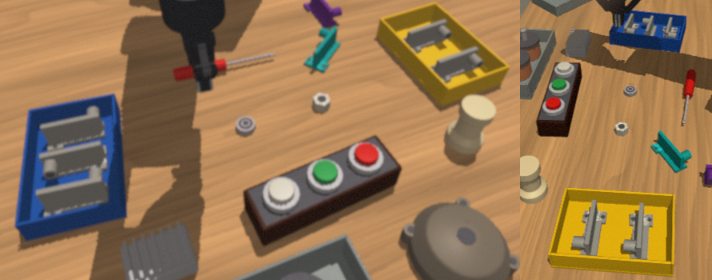

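Call:
step_arm(targets=[[[25, 25, 0, 0, 0, 0], [50, 50, 0, 0, 0, 0], [75, 75, 0, 0, 0, 0], [100, 100, 0, 0, 0, 0], [125, 125, 0, 0, 0, 0], [134, 132, 0, 0, 0, 0], [134, 132, -30, 0, 0, 0], [134, 132, -55, 0, 0, 0], [134, 132, -75, 0, 0, 0], [134, 132, -82, 0, 0, 0], [134, 132, -82, 0, 0, 0], [134, 132, -82, 0, 0, 0]]])

```text
time: 36.78
tool_pos: [700.2, -10.0, 101.7]
tcp_rot: [-180.0, 0.0, 84.4]
ft_force: [0.4, -0.2, 1.4]
finger_gap: -0.0
grip_force: 0.0
```

Call:
step_arm(targets=[[[0, 1, -3, 0, 0, 0], [0, 1, -6, 0, 0, 0], [0, 1, -8, 0, 0, 0], [0, 1, -10, 0, 0, 0], [0, 1, -12, 0, 0, 0], [0, 1, -14, 0, 0, 0], [0, 1, -15, 0, 0, 0], [0, 1, -16, 0, 0, 0], [0, 1, -16, 0, 0, 0], [0, 1, -16, 0, 0, 0]]])

```text
time: 37.62
tool_pos: [701.1, -7.9, 87.9]
tcp_rot: [179.9, 0.0, 84.5]
ft_force: [-4.8, -0.2, 15.0]
finger_gap: -0.0
grip_force: 7.4
```

Call:
step_arm(targets=[[[0, 0, -1, 0, 0, 0], [0, 0, -1, 0, 0, 0], [0, 0, -1, 0, 0, 0], [0, 0, -1, 0, 0, 0]]])

```text
time: 37.95
tool_pos: [701.2, -7.8, 87.8]
tcp_rot: [179.9, 0.0, 84.5]
ft_force: [-8.0, -0.5, 20.1]
finger_gap: -0.3
grip_force: 10.0
```

Call:
step_arm(targets=[[[0, 0, 5, 0, 0, 0], [0, 0, 20, 0, 0, 0], [0, 0, 45, 0, 0, 0], [0, 0, 50, 0, 0, 0], [-2, 20, 50, 0, 0, 0], [-4, 50, 50, 0, 0, 0], [-6, 71, 50, 0, 0, 0], [-6, 71, 50, 0, 0, 0], [-6, 71, 40, 0, 0, 0], [-6, 71, 25, 0, 0, 0], [-6, 71, 18, 0, 0, 0], [-6, 71, 18, 0, 0, 0]]])

```text
time: 38.95
tool_pos: [691.8, 62.1, 97.6]
tcp_rot: [-179.6, 0.1, 84.4]
ft_force: [-0.6, 0.6, -1.5]
finger_gap: -0.3
grip_force: 0.0
```

Call:
step_arm(targets=[[[0, 0, -3, 0, 0, 0], [0, 0, -6, 0, 0, 0], [0, 0, -9, 0, 0, 0], [0, 0, -12, 0, 0, 0], [0, 0, -14, 0, 0, 0], [0, 0, -16, 0, 0, 0], [0, 0, -17, 0, 0, 0], [0, 0, -17, 0, 0, 0], [0, 0, -17, 0, 0, 0]]])

```text
time: 39.7
tool_pos: [694.8, 62.8, 87.9]
tcp_rot: [179.9, 0.0, 84.5]
ft_force: [-8.4, -2.7, 15.7]
finger_gap: 0.2
grip_force: 7.5
```

Call:
step_arm(targets=[[[0, 0, -1, 0, 0, 0], [0, 0, -1, 0, 0, 0], [0, 0, -1, 0, 0, 0], [0, 0, -1, 0, 0, 0]]])

```text
time: 40.03
tool_pos: [694.9, 62.8, 87.9]
tcp_rot: [179.9, 0.0, 84.5]
ft_force: [-11.5, -3.5, 20.2]
finger_gap: 0.1
grip_force: 10.1
```

Fully down and held, so I'll retract, check and hand in.

Call:
step_arm(targets=[[[0, 0, 5, 0, 0, 0], [0, 0, 20, 0, 0, 0], [0, 0, 50, 0, 0, 0], [0, 0, 90, 0, 0, 0], [0, 0, 130, 0, 0, 0], [0, 0, 150, 0, 0, 0], [0, 0, 150, 0, 0, 0], [0, 0, 150, 0, 0, 0], [0, 0, 150, 0, 0, 0], [0, 0, 150, 0, 0, 0]]])

```text
time: 40.87
tool_pos: [693.3, 63.4, 232.1]
tcp_rot: [-179.8, 0.0, 84.5]
ft_force: [-0.1, -0.1, -0.5]
finger_gap: -0.1
grip_force: 0.0
```

```bash
python3 look.py; python3 -c "
from bench import r
print(r.hand_in())"
```

```text
41.0 [693.3  63.3 232. ] [-179.8    0.    84.5] 0.1
A [463.9 339.3  93.3] 0.287 scene [451.8 343.4  86.2] 0.34 side [464.4 339.7  93.1] 0.15
B [ 446.  -344.5   86.8] 0.35 scene [ 439.2 -343.    85.1] 0.23 side [ 446.9 -353.2   85.7] 0.39
C [553.1 343.4  92.4] 0.274 scene [544.9 351.8  92. ] 0.26 side [554.7 342.9  93. ] 0.15
D [ 503.1 -349.4  -91.5] 0.363 scene [ 499.3 -348.2  -98.5] 0.15 side [ 503.8 -362.3  -90.3] 0.44
E [ 567.3 -355.2   89.4] 0.342 scene [ 564.2 -355.    83.6] 0.13 side [ 571.6 -364.    85.5] 0.42
the job is handed in; nothing more can be done
None
```

I pressed white first, put all five arms in their bins (three left-hand in blue, two right-hand in yellow), then pressed green and red, each fully home; the job is handed in, but no verdict came back.

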